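# Count along the rail and push the stopper into the third gap

### The arm

A 6-joint arm with a two-finger parallel gripper is mounted at the origin on a cart in front of the work surface, level with it; the furniture and walls round the work are solid. World frame = base frame: x ahead of the robot, y to its left, z up, the work surface at z = 0. Lengths are in m, angles in degrees, forces in N, time in s.
With the tool pointing down it reaches from about 0.375 to 0.9 m from the base axis. Payload 3.1 kg.
Tool frame: the origin (TCP) lies at the very end of the fingers, on their centre line; the grasp point (between the pads) lies 19 mm behind it; z points along the fingers, y is the line along which they close (so a half turn about z gives the same grasp; the last joint's range is limited). The gripper opens to 87 mm and grips with 3 to 60 N. Pads are 19 mm wide; open, the fingers measure 117 mm over their backs; the gripper's body (75 mm by 190 mm) begins 51 mm behind the grasp point.
Start: joints at [66.893, 30.224, 82.088, -0, 67.689, -10.227], TCP at [0.139, 0.609, 0.223] pointing down, gripper open.
Joint ranges: [-176.69, 176.69], [-43.24, 126.21], [12.49, 139.97], [-82, 262], [0, 151.66], [-163.58, 163.58]. Speed limits (degrees/s): [159.86, 159.86, 180, 180, 180, 180].

### API

Orientations are given as a 3x3 rotation matrix whose columns are the frame's x, y, z axes.
In Python, from rig import bot gives the robot as it stands.
- The arm moves only by the tool move_arm, never from a script. Its argument "increments" is a list of rows, each an object with "xyz": the shift along the tool's x, y, z in mm, a list of three; "roll": the turn about the tool's z in rad; "grip": the opening in per cent of the stroke, from 0 (shut) to 100 (fully open). A call has 1 to 5 rows; each row shifts and turns the commanded pose from where the row before left it, along the tool's axes as they then stand; what a row does not reach is not made up. A row lasts 1/12 s, in which the tool goes at most 41.7 mm and 7.16 degrees, less where a joint would pass 70% of its speed; a pose out of reach is approached as far as the arm can. A call is refused whole if a number of a shift passes 41.7 or a number of a turn 0.125, either way. A call with a gripper value outside its range is refused whole. The fingers move at their own pace and stop on an object; the grip force is fixed at half the most. Time passes only in rows, so rows that do not move let the fingers close. It gives the time, the measured TCP pose, the force, the opening and the grip force at its end, in the units of the state.
- bot.read_state(): the state, without advancing time (a new reading comes with each control period).
- bot.capture(name): name is "scene" or "top" or "wrist"; returns (picture, depth): 384x512x3 uint8, red, green, blue; 384x512 float32, m along the optical axis (not along the pixel's ray), 0 where there is no reading.
- bot.camera_model(name): a dict with "intrinsics" (3x3 intrinsics, pixels), "rvec" (rotation vector, rad) and "tvec" (3), from world to camera coordinates, as OpenCV has them; the wrist camera has in their place "tool_from_camera" (4x4, takes a point from camera to tool coordinates, whose origin is the TCP and whose axes are the flange's). Camera axes: x right, y down, z forward; pixel columns grow to the right and rows downward; lengths in m; the calibration is good to about 2 mm. A picture is of the moment at which its call begins: read the wrist's pose just before it. camera_model takes no time and is no camera call.
- bot.hand_in(): hands the job in; it is judged then, once.
Trained networks look in the newest picture that a camera, given by its name, has taken for a name from the list of things; names that differ only in an ending like _2 or _b are one class to them, and where a whole thing is asked for, a point or a joint stands for the part that bears it (a point fixed in the world has none). Each returns a list of dicts, best first, with "conf" (0 to 1); they miss things now and then, are a little off and sometimes report something else, mostly with a low value. They report only what shows in the picture. A call takes as long as a camera call.
- bot.spot_in(label, camera): "at" ([x, y, z] in m, in the coordinates of the camera as it stood for that picture, good to about 4 mm: the middle of the surface that is visible of it).
- bot.trace(label, camera): "mask" (384x512 bool, what is visible of it).
The state is a dict: "time_s": time; "joint_positions": joint angles; "qvel": joint speeds; "tau": joint torques, N m; "position": TCP position; "tcp_rot": TCP orientation; "force": force on the tool from outside, world axes, zero at the start; "moment": the same for the moment, N m; "opening": opening from 0.0 (shut) to 1.0 (fully open); "grasp_force": force on a finger pad.
Only numpy, scipy, OpenCV 4.12 (cv2) and the standard library are available. Lean on these libraries where they do the work, as an engineer would, in place of code of your own. Each camera call takes 0.05 s, during which the arm holds its last target. There are 200 camera calls.

### The job

With a fingertip, starting at the brass-post end, press lightly on the rail of the stopper rack and run along it over the first and second gaps to the third, and no further, counting filled gaps too. Then push the copper-knobbed stopper that stands just in front of the rack along the worktop into that third gap until it is fully home against the back board, and leave it standing there. Push it only, upright all the way, never lift it, and leave the other things where they are.

Things in the scene. Friction and masses are not known exactly. Their poses are not given: they have to be found in the camera images.
- rack: brown wooden stopper rack, fixed, 320 wide (y) x 44 deep x 45 mm high. Origin on the worktop, mid-width; x points from open front to back, y left along the rack, z up. Seven dividers 8 mm thick, every 52 mm (y -156..+156), leave six floorless gaps 44 mm wide (y = +130, +78, +26, -26, -78, -130), open at the front (x = -30 mm), with a back board at x = +6 mm. Some gaps hold a stopper or cork.
- post_brass: fixed brass post beside one end of the rail, 24 mm across at the foot, 22 mm across its head, 73 mm high, origin at the foot on the worktop, at x = +14 mm, y = +178 or -178 mm in the rack's frame: it marks the end from which the gaps are counted
- post_black: fixed black post of the same shape beside the other end of the rail, origin at the foot
- gap_3 (a point): point on the worktop in the third gap from the left: the centre of the copper stopper when it is fully home there, touching the back board; axes as the rack's. It is the goal when the brass post is at the left (+y) end
- gap_4 (a point): the same point of the fourth gap from the left, which is the third from the right: the goal when the brass post is at the right (-y) end
- stopper_copper: copper bottle stopper standing on its knob on the worktop, in front of the rack (nearer to the robot), 0.035 to 0.07 kg; knob 28 mm across and 20 mm high, black plug 20 mm across above it, 47 mm high in all; origin in the middle of its underside. It slides on the worktop and is pushed best low down, on the knob
- seg_1: pale wooden segment 1 of the rail counted from the left (+y), above and behind gap 1; 16 deep (x) x 50.5 long (y) x 10 mm; origin mid-underside, top 62 mm above the worktop at rest, middle at x = +14 mm in the rack's frame. The six abut (1.5 mm scores between) as one straight rail that sinks as a whole by up to 7 mm: about 1.5 N starts it, 4 N takes it to its stop; it springs back
- seg_2: pale wooden segment 2 of the rail counted from the left (+y), above and behind gap 2; size and origin as segment 1
- seg_3: pale wooden segment 3 of the rail counted from the left (+y), above and behind gap 3; size and origin as segment 1
- seg_4: pale wooden segment 4 of the rail counted from the left (+y), above and behind gap 4; size and origin as segment 1
- seg_5: pale wooden segment 5 of the rail counted from the left (+y), above and behind gap 5; size and origin as segment 1
- seg_6: pale wooden segment 6 of the rail counted from the left (+y), above and behind gap 6; size and origin as segment 1
- stopper_white: stopper with a pale knob and black plug, 28 x 47 mm, in a gap of the rack; bystander, origin in the middle of its underside
- stopper_black: all black stopper, 28 x 47 mm, in a gap of the rack; bystander, origin in the middle of its underside
- cork: wine cork on end, 24 x 45 mm, in a gap of the rack; bystander, origin in the middle of its underside
- jigger: copper double-cone jigger, 46 x 84 mm, at the right; bystander, origin in the middle of its underside
- tumbler: clear tumbler, 77 x 89 mm, at the right; bystander, origin in the middle of its underside
- mug_orange: orange-red mug, 82 mm, 90 mm high, with a handle, at the right; bystander, origin in the middle of its underside

How it is judged:
By the outcome, as a careful person would: the job done as asked, in the order asked, and still so for the second after the job is handed in, with the robot touching nothing.
It also fails if it takes over 58 s, if anything falls off the work surface, if the arm or the gripper's body presses on something with over 40 N, if the wrist force passes 120 N, or if a joint passes its speed limit or range.

## Working session

There is one attempt and no reset: what is moved stays moved. The work goes in short steps, Python scripts to look and compute and a tool call to move; the robot and the scene stay as the last step left them, time stands still between calls to the robot, and variables do not carry over. Pictures are saved under pics/ and viewed, at most 10 in all, crops included, and the job is handed in when it is done.

Besides the shell and the picture viewer there is one more tool, called as a command line: name --argument value ..., lists and objects as JSON in quotes. move_arm: Moves the arm, as the interface text tells. Its arguments: {"type":"object","properties":{"increments":{"type":"array"}},"required":["increments"]}

```bash
mkdir -p pics; cat > h.py <<'E'
import numpy as np, cv2
from rig import bot
def w2c(c):
    m=bot.camera_model(c)
    T=np.eye(4)
    if 'rvec' in m:
        T[:3,:3]=cv2.Rodrigues(np.array(m['rvec'],float))[0];T[:3,3]=np.ravel(m['tvec']);return np.linalg.inv(T)
    s=bot.read_state();T[:3,:3]=s['tcp_rot'];T[:3,3]=s['position']
    return T@np.array(m['tool_from_camera'])
def cloud(c,depth):
    K=np.array(bot.camera_model(c)['intrinsics']);v,u=np.mgrid[:384,:512]
    P=np.stack([(u-K[0,2])/K[0,0]*depth,(v-K[1,2])/K[1,1]*depth,depth],-1)
    T=w2c(c);W=P@T[:3,:3].T+T[:3,3];W[depth<=0]=np.nan;return W
E
python3 - <<'E'
from h import *
np.set_printoptions(precision=4,suppress=True)
s=bot.read_state();print(s['time_s'],s['position'],s['tcp_rot'],s['force'])
for c in('top','scene'):
    p,d=bot.capture(c);cv2.imwrite(f'pics/{c}.png',p[...,::-1]);np.save(c,d)
    T=w2c(c)
    for n in['post_brass','post_black','stopper_copper','seg_1','stopper_white','stopper_black','cork','rack']:
        print(c,n,[(round(r['conf'],2),(T[:3,:3]@r['at']+T[:3,3]).round(4)) for r in bot.spot_in(n,c)][:7])
E
```

```text
0.0 [0.139  0.6086 0.2216] [[-0.9748  0.2229 -0.0009]
 [ 0.2229  0.9748 -0.002 ]
 [ 0.0004 -0.0021 -1.    ]] [-0.4627 -1.1951 -0.2971]
top post_brass [(0.74, array([0.5845, 0.2928, 0.0576])), (0.66, array([0.5792, 0.136 , 0.0611])), (0.57, array([ 0.5295, -0.4342,  0.038 ]))]
top post_black [(0.55, array([0.5749, 0.0844, 0.0636])), (0.31, array([0.5765, 0.2734, 0.0554]))]
top stopper_copper [(0.46, array([0.5752, 0.1915, 0.0641]))]
top seg_1 [(0.68, array([0.5526, 0.1832, 0.0247])), (0.59, array([0.5846, 0.2898, 0.0593])), (0.53, array([0.5887, 0.2417, 0.0611])), (0.39, array([0.5797, 0.3927, 0.062 ]))]
top stopper_white [(0.59, array([0.5605, 0.3404, 0.0268]))]
top stopper_black []
top cork [(0.4, array([0.5598, 0.396 , 0.0477]))]
top rack [(0.59, array([0.5737, 0.2724, 0.0519]))]
scene post_brass [(0.52, array([0.5849, 0.4444, 0.0393]))]
scene post_black [(0.51, array([0.5806, 0.346 , 0.0602]))]
scene stopper_copper [(0.5, array([0.4918, 0.406 , 0.0215]))]
scene seg_1 [(0.57, array([0.5761, 0.2993, 0.0589]))]
scene stopper_white [(0.41, array([0.5502, 0.3494, 0.0264]))]
scene stopper_black []
scene cork [(0.4, array([0.5543, 0.4032, 0.0372]))]
scene rack [(0.93, array([0.5749, 0.3123, 0.0413]))]
```

View pics/top.png

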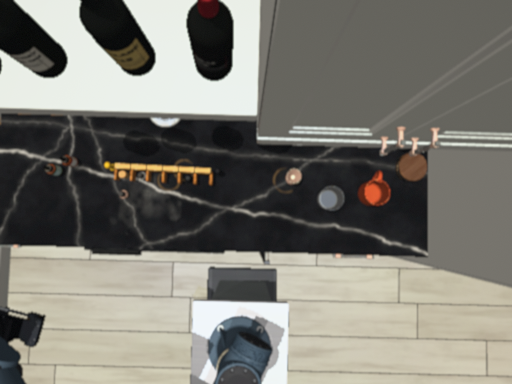

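View pics/scene.png

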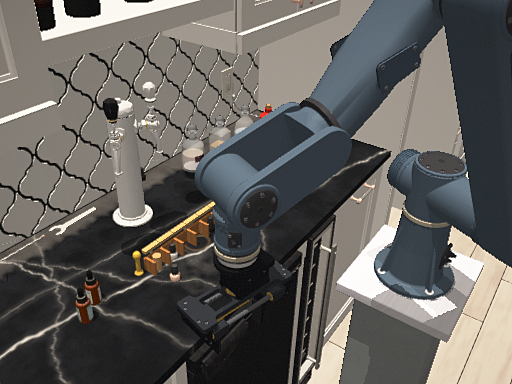

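The top view shows the rack at about (107–213, 165–175), with the brass post at its left end (107,165). The copper stopper stands in front at (124,194). The scene view agrees: brass post at (138,262), copper stopper at (175,273). So the count starts at the left and the goal is gap_3. Next I'll fit the rack pose from the depth image.

```bash
cat > fit.py <<'E'
from h import *
def fitrail(c,d,z0=.056,z1=.067,box=(.55,.62,.05,.47)):
    W=cloud(c,d);m=(W[...,2]>z0)&(W[...,2]<z1)&(W[...,0]>box[0])&(W[...,0]<box[1])&(W[...,1]>box[2])&(W[...,1]<box[3])
    P=W[m];print(c,len(P),'z med',np.median(P[:,2]))
    vx,vy,x0,y0=cv2.fitLine(P[:,:2].astype(np.float32),cv2.DIST_HUBER,0,.002,.01).ravel()
    if vy<0:vx,vy=-vx,-vy
    t=(P[:,0]-x0)*vx+(P[:,1]-y0)*vy; n=(P[:,0]-x0)*vy-(P[:,1]-y0)*vx
    print('dir',vx,vy,'pt',x0,y0,'t',np.percentile(t,[0,1,50,99,100]).round(4),'n',np.percentile(n,[2,50,98]).round(4))
    return W
E
python3 - <<'E'
from fit import *
np.set_printoptions(precision=4,suppress=True)
W=fitrail('top',np.load('top.npy'))
fitrail('scene',np.load('scene.npy'))
# posts
for nm,b in(('L',(.55,.63,.40,.48)),('R',(.55,.63,.04,.12)),('stop',(.46,.52,.37,.44))):
  for c in('top','scene'):
    A=cloud(c,np.load(c+'.npy'));m=(A[...,0]>b[0])&(A[...,0]<b[1])&(A[...,1]>b[2])&(A[...,1]<b[3])&(A[...,2]>(.066 if nm!='stop' else .012))&(A[...,2]<.1)
    P=A[m]; print(nm,c,len(P),P.mean(0) if len(P) else '',P.max(0) if len(P) else '')
A=W[...,2];m=(W[...,0]>.3)&(W[...,0]<.75)&(W[...,1]>.1)&(W[...,1]<.5)&(A>.1)
print('tall',[W[m].min(0),W[m].max(0)] if m.any() else None)
print(bot.camera_model('wrist'))
E
```

```text
top 463 z med 0.06229233077678242
dir 0.025713189 0.9996694 pt 0.58283174 0.26682538 t [-0.1866 -0.183  -0.0014  0.1724  0.19  ] n [-0.0078  0.      0.0082]
scene 493 z med 0.06171650286159047
dir 0.020209443 0.9997958 pt 0.5799188 0.31620106 t [-0.1803 -0.1736 -0.0104  0.1359  0.1397] n [-0.008  -0.      0.0113]
L top 29 [0.5868 0.4417 0.0698] [0.5947 0.4523 0.0748]
L scene 36 [0.5835 0.4466 0.0697] [0.5927 0.4561 0.0732]
R top 24 [0.5777 0.0913 0.0705] [0.5857 0.1126 0.076 ]
R scene 0  
stop top 58 [0.4967 0.3994 0.0307] [0.5092 0.4108 0.0511]
stop scene 117 [0.4913 0.4061 0.0292] [0.5065 0.4172 0.049 ]
tall [array([0.6273, 0.1   , 0.587 ]), array([0.75  , 0.4995, 0.9008])]
{'intrinsics': array([[305.0269,   0.    , 249.5779],
       [  0.    , 305.0269, 188.583 ],
       [  0.    ,   0.    ,   1.    ]]), 'tool_from_camera': array([[ 0.0007, -0.9624, -0.2717,  0.0746],
       [ 1.    ,  0.0008, -0.0003,  0.0001],
       [ 0.0005, -0.2717,  0.9624, -0.1619],
       [ 0.    ,  0.    ,  0.    ,  1.    ]])}
```

move_arm --increments '[{"xyz": [-36,-12,1],"roll": 0,"grip": 0},{"xyz": [-36,-12,1],"roll": 0,"grip": 0},{"xyz": [-36,-12,1],"roll": 0,"grip": 0},{"xyz": [-36,-12,1],"roll": 0,"grip": 0},{"xyz": [-36,-12,1],"roll": 0,"grip": 0}]'

```text
time_s: 1.32
position: [0.3026, 0.5097, 0.2177]
tcp_rot: [[-0.975, 0.222, 0.0], [0.222, 0.975, 0.0], [-0.0, 0.0, -1.0]]
force: [0.9, 0.4, -0.4]
opening: 0.706
grasp_force: 0.0
```

move_arm --increments '[{"xyz": [-36,-12,1],"roll": 0,"grip": 0},{"xyz": [-36,-12,1],"roll": 0,"grip": 0},{"xyz": [-36,-12,1],"roll": 0,"grip": 0},{"xyz": [-36,-12,1],"roll": 0,"grip": 0},{"xyz": [-36,-12,1],"roll": 0,"grip": 0}]'

```text
time_s: 1.73
position: [0.465, 0.4109, 0.2126]
tcp_rot: [[-0.975, 0.223, 0.0], [0.223, 0.975, 0.0], [-0.0, 0.0, -1.0]]
force: [0.5, 0.4, -0.1]
opening: 0.33
grasp_force: 0.0
```

move_arm --increments '[{"xyz": [-36,-12,1],"roll": 0,"grip": 0},{"xyz": [-36,-12,1],"roll": 0,"grip": 0},{"xyz": [0,0,0],"roll": -0.1,"grip": 0},{"xyz": [0,0,0],"roll": -0.1,"grip": 0},{"xyz": [0,0,0],"roll": 0,"grip": 0}]'

```text
time_s: 2.15
position: [0.5292, 0.3717, 0.2103]
tcp_rot: [[-1.0, 0.025, -0.0], [0.025, 1.0, -0.0], [0.0, -0.0, -1.0]]
force: [0.1, 0.4, -0.4]
opening: 0.015
grasp_force: 0.0
```

```bash
python3 - <<'E'
from fit import *
np.set_printoptions(precision=4,suppress=True)
s=bot.read_state();print(s['position'],s['force'],s['opening'])
p,d=bot.capture('wrist');cv2.imwrite('pics/w1.png',p[...,::-1]);np.save('w1',d)
W=fitrail('wrist',d);np.save('W1',W)
z=W[...,2];print('table',np.nanmedian(z[(z<.01)&(z>-.02)]))
T=w2c('wrist')
for n in['post_brass','stopper_copper']:
    r=bot.spot_in(n,'wrist');print(n,[(round(q['conf'],2),T[:3,:3]@q['at']+T[:3,3]) for q in r])
for nm,b,z0 in(('post',(.55,.63,.42,.48),.066),('plug',(.46,.53,.36,.45),.04),('knob',(.46,.53,.36,.45),.006)):
    m=(W[...,0]>b[0])&(W[...,0]<b[1])&(W[...,1]>b[2])&(W[...,1]<b[3])&(z>z0)&(z<.08);P=W[m]
    if len(P): print(nm,len(P),P.mean(0),P.min(0),P.max(0),cv2.minEnclosingCircle(P[:,:2].astype(np.float32)))
E
```

```text
[0.5292 0.3717 0.2103] [ 0.1224  0.423  -0.3998] 0.014637604902155743
wrist 3212 z med 0.06143699542084752
dir 0.0057572564 0.99998343 pt 0.57780504 0.28062457 t [-0.1857 -0.1811 -0.0543  0.1644  0.1749] n [-0.007 -0.     0.009]
table -0.00010749397226861301
post_brass []
stopper_copper [(0.91, array([0.4905, 0.3965, 0.0347]))]
post 98 [0.5801 0.4442 0.0688] [0.5761 0.4358 0.066 ] [0.5838 0.453  0.072 ] ((0.5828563570976257, 0.4444165825843811), 0.008763358928263187)
plug 184 [0.4945 0.4022 0.0452] [0.4872 0.3941 0.0403] [0.5023 0.4103 0.0483] ((0.49547234177589417, 0.40231919288635254), 0.0085154939442873)
knob 451 [0.493  0.4013 0.0307] [0.4818 0.3898 0.0106] [0.5087 0.4156 0.0483] ((0.4952331483364105, 0.40253743529319763), 0.014057437889277935)
```

View pics/w1.png

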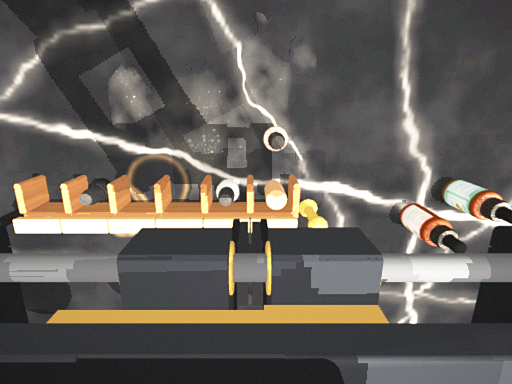

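The wrist view is mirrored front to back. The copper stopper is at (275,138), the cork at (276,195) in gap 1 and the white stopper at (228,190) in gap 2. Gap 3 at about (180,190) is empty, and the brass post is at (312,213). I'll refine the rail line by bins, since the gripper occludes part of it.

```bash
python3 - <<'E'
from fit import *
np.set_printoptions(precision=4,suppress=True)
W=np.load('W1.npy').reshape(-1,3);x,y,z=W.T
for c,A in(('w',W),('top',cloud('top',np.load('top.npy')).reshape(-1,3))):
  x,y,z=A.T
  for y0 in np.arange(.10,.43,.02):
    m=(z>.0585)&(z<.065)&(abs(y-y0)<.01)&(x>.56)&(x<.61)
    f=(z>.025)&(z<.047)&(abs(y-y0)<.01)&(x>.5)&(x<.57)
    print(c,y0.round(3),m.sum(),np.percentile(x[m],[3,97]) if m.sum()>5 else '', A[f][A[f][:,0].argsort()[:3].tolist()].mean(0) if f.sum()>3 else '')
# dividers: points z .038-.048
x,y,z=W.T
m=(z>.040)&(z<.047)&(x>.52)&(x<.557)
h,e=np.histogram(y[m],np.arange(.09,.45,.004));print([(round(a,3),b) for a,b in zip(e,h) if b>0])
bm=(z>.058)&(z<.0645)&(x>.565)&(x<.595);print('rail ends',np.percentile(y[bm],[0,.5,1,99,99.5,100]))
E
```

```text
w 0.1 16 [0.5704 0.5771] [0.5361 0.1094 0.0438]
w 0.12 237 [0.5692 0.5848] [0.5328 0.1133 0.0421]
w 0.14 260 [0.5697 0.585 ] [0.5692 0.1315 0.0289]
w 0.16 259 [0.5705 0.5856] [0.5344 0.1647 0.0355]
w 0.18 260 [0.5708 0.5862] [0.5436 0.188  0.0287]
w 0.2 259 [0.5714 0.5868] [0.545  0.1906 0.0296]
w 0.22 254 [0.5718 0.5874] [0.5358 0.216  0.0276]
w 0.24 257 [0.5723 0.5878] 
w 0.26 147 [0.5728 0.5817] [0.5371 0.2685 0.0373]
w 0.28 151 [0.5734 0.5816] [0.5377 0.2706 0.0383]
w 0.3 158 [0.5738 0.5826] 
w 0.32 146 [0.5745 0.5831] [0.5385 0.3201 0.031 ]
w 0.34 155 [0.5749 0.5836] [0.5488 0.3433 0.0292]
w 0.36 42 [0.5752 0.5821] [0.5413 0.3689 0.0347]
w 0.38 30 [0.5758 0.5776] [0.5398 0.3716 0.0361]
w 0.4 160 [0.5763 0.5852] [0.5002 0.397  0.0392]
w 0.42 95 [0.577  0.5855] [0.5412 0.4235 0.0362]
top 0.1 1  [0.554  0.1088 0.0322]
top 0.12 21 [0.5723 0.5856] [0.5368 0.1121 0.0388]
top 0.14 20 [0.5739 0.5882] 
top 0.16 18 [0.5746 0.5881] [0.5396 0.1636 0.0398]
top 0.18 22 [0.5742 0.5872] [0.547  0.1863 0.0355]
top 0.2 25 [0.5736 0.5877] [0.5516 0.1932 0.043 ]
top 0.22 25 [0.5757 0.5893] [0.539  
[... 1151 characters left out ...]
4(0.322), np.int64(33)), (np.float64(0.334), np.int64(5)), (np.float64(0.338), np.int64(24)), (np.float64(0.342), np.int64(18)), (np.float64(0.346), np.int64(26)), (np.float64(0.35), np.int64(7)), (np.float64(0.366), np.int64(27)), (np.float64(0.37), np.int64(49)), (np.float64(0.374), np.int64(26)), (np.float64(0.386), np.int64(1)), (np.float64(0.39), np.int64(20)), (np.float64(0.394), np.int64(32)), (np.float64(0.398), np.int64(28)), (np.float64(0.402), np.int64(32)), (np.float64(0.406), np.int64(22)), (np.float64(0.41), np.int64(8)), (np.float64(0.418), np.int64(30)), (np.float64(0.422), np.int64(57)), (np.float64(0.426), np.int64(12))]
rail ends [0.0975 0.0992 0.1131 0.6213 0.6247 0.6321]
```

move_arm --increments '[{"xyz": [-27,15,0],"roll": 0,"grip": 0},{"xyz": [-27,15,0],"roll": 0,"grip": 0},{"xyz": [0,0,40],"roll": 0,"grip": 0},{"xyz": [0,0,40],"roll": 0,"grip": 0},{"xyz": [0,0,30],"roll": 0,"grip": 0}]'

```text
time_s: 2.72
position: [0.582, 0.4017, 0.0982]
tcp_rot: [[-1.0, 0.025, -0.001], [0.025, 1.0, -0.001], [0.001, -0.001, -1.0]]
force: [-0.2, -0.6, -1.2]
opening: 0.005
grasp_force: 0.0
```

move_arm --increments '[{"xyz": [0,0,20],"roll": 0,"grip": 0},{"xyz": [0,0,10],"roll": 0,"grip": 0},{"xyz": [0,0,0],"roll": 0,"grip": 0},{"xyz": [0,0,0],"roll": 0,"grip": 0}]'

```text
time_s: 3.05
position: [0.5831, 0.4019, 0.071]
tcp_rot: [[-1.0, 0.025, 0.001], [0.025, 1.0, 0.0], [-0.001, 0.0, -1.0]]
force: [0.9, 0.3, 0.3]
opening: 0.005
grasp_force: 0.0
```

move_arm --increments '[{"xyz": [-1,0,4],"roll": 0,"grip": 0},{"xyz": [0,0,4],"roll": 0,"grip": 0},{"xyz": [0,0,3],"roll": 0,"grip": 0},{"xyz": [0,0,2],"roll": 0,"grip": 0},{"xyz": [0,0,0],"roll": 0,"grip": 0}]'

```text
time_s: 3.47
position: [0.5851, 0.4017, 0.0584]
tcp_rot: [[-1.0, 0.025, 0.003], [0.025, 1.0, 0.001], [-0.003, 0.001, -1.0]]
force: [0.6, 1.2, 2.4]
opening: 0.005
grasp_force: 1.2
```

move_arm --increments '[{"xyz": [0,-6,0],"roll": 0,"grip": 0},{"xyz": [0,-9,0],"roll": 0,"grip": 0},{"xyz": [0,-9,0],"roll": 0,"grip": 0},{"xyz": [0,-9,0],"roll": 0,"grip": 0},{"xyz": [0,-9,0],"roll": 0,"grip": 0}]'

```text
time_s: 3.88
position: [0.5829, 0.3581, 0.0577]
tcp_rot: [[-1.0, 0.025, -0.0], [0.025, 1.0, 0.0], [0.0, 0.0, -1.0]]
force: [-0.0, 1.6, 2.0]
opening: 0.003
grasp_force: 1.3
```

move_arm --increments '[{"xyz": [0,-9,0],"roll": 0,"grip": 0},{"xyz": [0,-9,0],"roll": 0,"grip": 0},{"xyz": [0,-9,0],"roll": 0,"grip": 0},{"xyz": [0,-9,0],"roll": 0,"grip": 0},{"xyz": [0,-9,0],"roll": 0,"grip": 0}]'

```text
time_s: 4.3
position: [0.5818, 0.3133, 0.0576]
tcp_rot: [[-1.0, 0.025, -0.0], [0.025, 1.0, 0.0], [0.0, 0.0, -1.0]]
force: [-0.2, 2.2, 3.5]
opening: 0.004
grasp_force: 1.3
```

move_arm --increments '[{"xyz": [0,-8,0],"roll": 0,"grip": 0},{"xyz": [0,-7,0],"roll": 0,"grip": 0},{"xyz": [0,-4,0],"roll": 0,"grip": 0},{"xyz": [0,0,0],"roll": 0,"grip": 0}]'

```text
time_s: 4.63
position: [0.5813, 0.2936, 0.0575]
tcp_rot: [[-1.0, 0.025, -0.001], [0.025, 1.0, -0.002], [0.001, -0.002, -1.0]]
force: [0.1, -2.0, 2.8]
opening: 0.007
grasp_force: 1.4
```

move_arm --increments '[{"xyz": [0,0,-36],"roll": 0,"grip": 0},{"xyz": [0,0,-36],"roll": 0,"grip": 0},{"xyz": [22,34,0],"roll": 0,"grip": 23},{"xyz": [22,34,0],"roll": 0,"grip": 23},{"xyz": [22,34,0],"roll": 0,"grip": 23}]'

```text
time_s: 5.05
position: [0.5176, 0.3989, 0.1298]
tcp_rot: [[-1.0, 0.027, -0.0], [0.027, 1.0, -0.001], [-0.0, -0.001, -1.0]]
force: [0.1, -0.4, -0.0]
opening: 0.154
grasp_force: 0.0
```

move_arm --increments '[{"xyz": [22,36,0],"roll": 0,"grip": 23},{"xyz": [0,0,0],"roll": 0.12,"grip": 23},{"xyz": [0,0,0],"roll": 0.12,"grip": 23},{"xyz": [0,0,0],"roll": 0.12,"grip": 23},{"xyz": [0,0,0],"roll": 0.12,"grip": 23}]'

```text
time_s: 5.47
position: [0.4959, 0.4348, 0.1285]
tcp_rot: [[-0.873, 0.487, -0.002], [0.487, 0.873, -0.002], [0.001, -0.003, -1.0]]
force: [0.7, -0.8, 0.1]
opening: 0.228
grasp_force: 0.0
```

move_arm --increments '[{"xyz": [0,0,0],"roll": 0.12,"grip": 23},{"xyz": [0,0,0],"roll": 0.12,"grip": 23},{"xyz": [0,0,0],"roll": 0.12,"grip": 23},{"xyz": [0,0,0],"roll": 0.12,"grip": 23},{"xyz": [0,0,0],"roll": 0.12,"grip": 23}]'

```text
time_s: 5.88
position: [0.4963, 0.4343, 0.1285]
tcp_rot: [[-0.445, 0.896, -0.002], [0.896, 0.445, -0.002], [-0.001, -0.003, -1.0]]
force: [-0.4, 0.4, -0.1]
opening: 0.228
grasp_force: 0.0
```

move_arm --increments '[{"xyz": [0,0,0],"roll": 0.12,"grip": 23},{"xyz": [0,0,0],"roll": 0.12,"grip": 23},{"xyz": [0,0,0],"roll": 0.12,"grip": 23},{"xyz": [0,0,0],"roll": 0.12,"grip": 23},{"xyz": [0,0,0],"roll": 0.01,"grip": 23}]'

```text
time_s: 6.3
position: [0.4964, 0.4344, 0.1286]
tcp_rot: [[0.026, 1.0, -0.002], [1.0, -0.026, -0.002], [-0.002, -0.002, -1.0]]
force: [-0.0, -0.2, -0.3]
opening: 0.226
grasp_force: 0.0
```

move_arm --increments '[{"xyz": [0,0,40],"roll": 0,"grip": 23},{"xyz": [0,0,35],"roll": 0,"grip": 23},{"xyz": [0,0,20],"roll": 0,"grip": 23},{"xyz": [0,0,12],"roll": 0,"grip": 23},{"xyz": [0,0,0],"roll": 0,"grip": 23}]'

```text
time_s: 6.72
position: [0.4948, 0.4334, 0.019]
tcp_rot: [[0.022, 1.0, -0.006], [1.0, -0.022, -0.004], [-0.004, -0.006, -1.0]]
force: [0.3, 0.4, 0.1]
opening: 0.226
grasp_force: 0.0
```

move_arm --increments '[{"xyz": [0,0,6],"roll": 0,"grip": 23},{"xyz": [0,0,4],"roll": 0,"grip": 23},{"xyz": [0,0,0],"roll": 0,"grip": 23},{"xyz": [0,0,0],"roll": 0,"grip": 23}]'

```text
time_s: 7.05
position: [0.4977, 0.4354, 0.0136]
tcp_rot: [[0.024, 1.0, 0.002], [1.0, -0.024, 0.001], [0.001, 0.002, -1.0]]
force: [-0.7, -1.1, 0.2]
opening: 0.23
grasp_force: 0.0
```

```bash
python3 - <<'E'
from fit import *
p,d=bot.capture('wrist');cv2.imwrite('pics/w2.png',p[...,::-1])
W=cloud('wrist',d);z=W[...,2];m=(W[...,0]>.47)&(W[...,0]<.53)&(W[...,1]>.36)&(W[...,1]<.425)&(z>.038)&(z<.06);print(m.sum(),W[m].mean(0) if m.any() else '')
E
```

```text
256 [0.49638684 0.40941096 0.04061313]
```

View pics/w2.png

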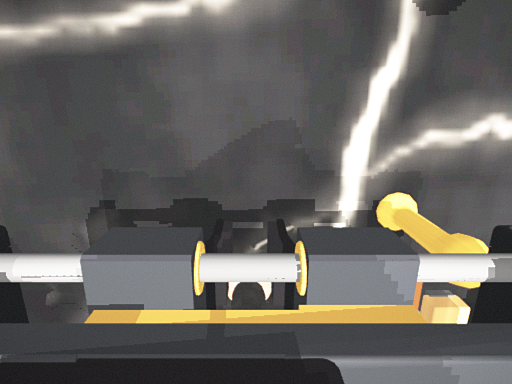

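The stopper sits at (249,290), centred between the fingertips at about (225,240) and (281,240), so I can push it sideways.

move_arm --increments '[{"xyz": [-3,0,2],"roll": 0,"grip": 23},{"xyz": [-4,0,1],"roll": 0,"grip": 23},{"xyz": [-5,0,0],"roll": 0,"grip": 23},{"xyz": [-6,0,0],"roll": 0,"grip": 23},{"xyz": [-6,0,0],"roll": 0,"grip": 23}]'

```text
time_s: 7.52
position: [0.4966, 0.4103, 0.0097]
tcp_rot: [[0.024, 1.0, 0.0], [1.0, -0.024, 0.0], [0.0, 0.0, -1.0]]
force: [0.2, -0.0, -0.3]
opening: 0.229
grasp_force: 0.2
```

move_arm --increments '[{"xyz": [-6,0,0],"roll": 0,"grip": 23},{"xyz": [-6,0,0],"roll": 0,"grip": 23},{"xyz": [-6,0,0],"roll": 0,"grip": 23},{"xyz": [-6,0,0],"roll": 0,"grip": 23},{"xyz": [-6,0,0],"roll": 0,"grip": 23}]'

```text
time_s: 7.93
position: [0.4959, 0.3803, 0.0096]
tcp_rot: [[0.024, 1.0, 0.0], [1.0, -0.024, 0.0], [0.0, 0.0, -1.0]]
force: [-0.5, 0.8, 0.4]
opening: 0.228
grasp_force: 0.2
```

```bash
python3 - <<'E'
from fit import *
s=bot.read_state();print(s['position'],s['force'])
for c in('top','wrist'):
    p,d=bot.capture(c);W=cloud(c,d);z=W[...,2];a=s['position'];m=(abs(W[...,0]-a[0])<.03)&(W[...,1]>a[1]-.05)&(W[...,1]<a[1])&(z>.03)&(z<.055);print(c,m.sum(),W[m].mean(0) if m.any() else '')
cv2.imwrite('pics/w3.png',p[...,::-1])
E
```

```text
[0.49589458 0.3802888  0.00958434] [-0.54703049  0.75782273  0.39658773]
top 21 [0.49818444 0.3608392  0.04111972]
wrist 999 [0.49542737 0.36494148 0.04345164]
```

View pics/w3.png

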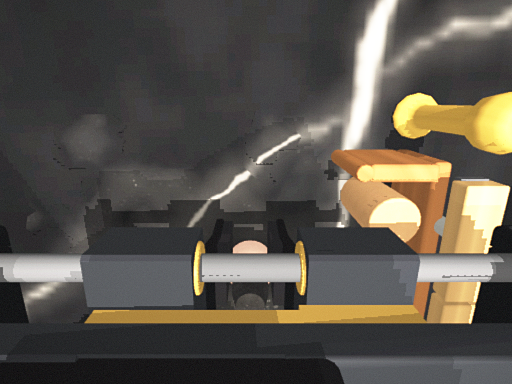

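The stopper is nested upright between the tips at (250,250–300), about 19 mm ahead of the TCP as expected. I'll continue another 65 mm.

move_arm --increments '[{"xyz": [-6,0,0],"roll": 0,"grip": 23},{"xyz": [-7,0,0],"roll": 0,"grip": 23},{"xyz": [-7,0,0],"roll": 0,"grip": 23},{"xyz": [-7,0,0],"roll": 0,"grip": 23},{"xyz": [-7,0,0],"roll": 0,"grip": 23}]'

```text
time_s: 8.45
position: [0.4949, 0.3462, 0.0095]
tcp_rot: [[0.024, 1.0, -0.0], [1.0, -0.024, -0.0], [-0.0, -0.0, -1.0]]
force: [0.2, 0.4, -0.2]
opening: 0.232
grasp_force: 0.2
```

move_arm --increments '[{"xyz": [-7,0,0],"roll": 0,"grip": 23},{"xyz": [-7,0,0],"roll": 0,"grip": 23},{"xyz": [-7,0,0],"roll": 0,"grip": 23},{"xyz": [-6,0,0],"roll": 0,"grip": 23},{"xyz": [-4,0,0],"roll": 0,"grip": 23}]'

```text
time_s: 8.87
position: [0.4942, 0.315, 0.0096]
tcp_rot: [[0.025, 1.0, -0.0], [1.0, -0.025, -0.0], [-0.0, -0.0, -1.0]]
force: [1.2, 1.0, 0.4]
opening: 0.23
grasp_force: 0.2
```

move_arm --increments '[{"xyz": [0,0,0],"roll": 0,"grip": 23},{"xyz": [0,0,0],"roll": 0,"grip": 23}]'

```text
time_s: 9.03
position: [0.4943, 0.3157, 0.0095]
tcp_rot: [[0.024, 1.0, -0.0], [1.0, -0.024, -0.0], [-0.0, -0.0, -1.0]]
force: [0.2, 0.2, -0.8]
opening: 0.229
grasp_force: 0.0
```

```bash
python3 - <<'E'
from fit import *
s=bot.read_state();print(s['position'],s['force'])
for c in('top','wrist'):
    p,d=bot.capture(c);W=cloud(c,d);z=W[...,2];a=s['position'];m=(abs(W[...,0]-a[0])<.03)&(W[...,1]>a[1]-.05)&(W[...,1]<a[1])&(z>.03)&(z<.055);print(c,m.sum(),W[m].mean(0) if m.any() else '')
E
```

```text
[0.49431861 0.31567787 0.00953962] [ 0.21575749  0.22330479 -0.84097795]
top 15 [0.49406817 0.29259915 0.04149878]
wrist 1009 [0.493791   0.30060127 0.04265241]
```

move_arm --increments '[{"xyz": [8,0,0],"roll": 0,"grip": 23},{"xyz": [8,0,0],"roll": 0,"grip": 23},{"xyz": [0,0,-30],"roll": 0,"grip": 23},{"xyz": [0,0,-40],"roll": 0,"grip": 23},{"xyz": [0,0,-40],"roll": 0,"grip": 23}]'

```text
time_s: 9.55
position: [0.4935, 0.3329, 0.1195]
tcp_rot: [[0.023, 1.0, -0.003], [1.0, -0.023, -0.001], [-0.001, -0.003, -1.0]]
force: [0.9, 0.3, 0.2]
opening: 0.229
grasp_force: 0.0
```

move_arm --increments '[{"xyz": [0,0,0],"roll": -0.12,"grip": 23},{"xyz": [0,0,0],"roll": -0.12,"grip": 23},{"xyz": [0,0,0],"roll": -0.12,"grip": 23},{"xyz": [0,0,0],"roll": -0.12,"grip": 23},{"xyz": [0,0,0],"roll": -0.12,"grip": 23}]'

```text
time_s: 9.97
position: [0.4946, 0.3332, 0.1199]
tcp_rot: [[-0.551, 0.835, 0.001], [0.835, 0.551, 0.001], [0.0, 0.001, -1.0]]
force: [0.7, 0.5, -0.6]
opening: 0.229
grasp_force: 0.0
```

move_arm --increments '[{"xyz": [0,0,0],"roll": -0.12,"grip": 23},{"xyz": [0,0,0],"roll": -0.12,"grip": 23},{"xyz": [0,0,0],"roll": -0.12,"grip": 23},{"xyz": [0,0,0],"roll": -0.12,"grip": 23},{"xyz": [0,0,0],"roll": -0.12,"grip": 23}]'

```text
time_s: 10.38
position: [0.4945, 0.3332, 0.1196]
tcp_rot: [[-0.926, 0.378, 0.0], [0.378, 0.926, 0.0], [-0.0, 0.0, -1.0]]
force: [0.0, 1.2, -0.5]
opening: 0.228
grasp_force: 0.0
```

move_arm --increments '[{"xyz": [0,0,0],"roll": -0.12,"grip": 23},{"xyz": [0,0,0],"roll": -0.12,"grip": 23},{"xyz": [0,0,0],"roll": -0.12,"grip": 23},{"xyz": [0,0,0],"roll": -0.01,"grip": 23},{"xyz": [0,0,0],"roll": 0,"grip": 23}]'

```text
time_s: 10.8
position: [0.4945, 0.3328, 0.1196]
tcp_rot: [[-1.0, 0.026, 0.0], [0.026, 1.0, 0.0], [-0.0, 0.0, -1.0]]
force: [-0.0, -0.5, 0.2]
opening: 0.235
grasp_force: 0.0
```

```bash
python3 - <<'E'
from fit import *
s=bot.read_state();print(s['position'],s['tcp_rot'][:,1])
p,d=bot.capture('wrist');cv2.imwrite('pics/w4.png',p[...,::-1]);W=cloud('wrist',d);x,y,z=W[...,0],W[...,1],W[...,2]
for z0 in(.004,.042):
  m=(x>.46)&(x<.53)&(y>.265)&(y<.33)&(z>z0)&(z<.055);P=W[m]
  if len(P):print(len(P),P.mean(0),cv2.minEnclosingCircle(P[:,:2].astype(np.float32)))
m=(z>.040)&(z<.047)&(x>.525)&(x<.557)
h,e=np.histogram(y[m],np.arange(.2,.39,.003));print([(round(a,3),b) for a,b in zip(e,h) if b>0])
E
```

```text
[0.49452546 0.33283385 0.11960156] [2.64731421e-02 9.99649489e-01 2.67698471e-04]
848 [0.48905358 0.29717397 0.02964913] ((0.49319586157798767, 0.2950161397457123), 0.014023751020431519)
274 [0.49246641 0.29551057 0.04555324] ((0.49398577213287354, 0.2955695390701294), 0.0073280599899590015)
[(np.float64(0.317), np.int64(26)), (np.float64(0.32), np.int64(18)), (np.float64(0.323), np.int64(3))]
```

View pics/w4.png

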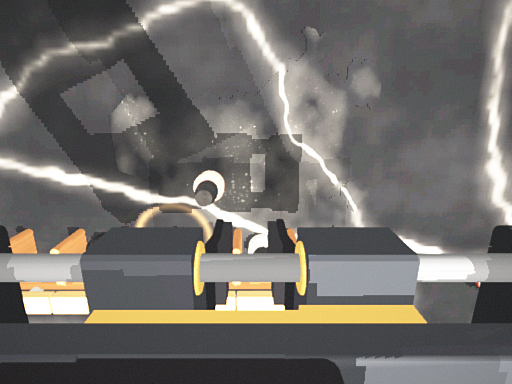

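The stopper stands upright at (208,188), world (0.494, 0.295), in line with the middle of gap 3. I'll move behind it now.

move_arm --increments '[{"xyz": [16,-19,0],"roll": 0,"grip": 23},{"xyz": [16,-19,0],"roll": 0,"grip": 23},{"xyz": [0,0,0],"roll": 0,"grip": 23},{"xyz": [0,0,40],"roll": 0,"grip": 23},{"xyz": [0,0,35],"roll": 0,"grip": 23}]'

```text
time_s: 11.27
position: [0.4642, 0.2959, 0.0457]
tcp_rot: [[-1.0, 0.027, 0.007], [0.027, 1.0, 0.003], [-0.007, 0.003, -1.0]]
force: [-0.3, 0.9, 0.0]
opening: 0.233
grasp_force: 0.0
```

move_arm --increments '[{"xyz": [0,0,20],"roll": 0,"grip": 23},{"xyz": [0,0,10],"roll": 0,"grip": 23},{"xyz": [0,0,5],"roll": 0,"grip": 23},{"xyz": [0,0,0],"roll": 0,"grip": 23},{"xyz": [0,0,0],"roll": 0,"grip": 23}]'

```text
time_s: 11.68
position: [0.4626, 0.2953, 0.0103]
tcp_rot: [[-1.0, 0.025, 0.002], [0.025, 1.0, 0.001], [-0.002, 0.001, -1.0]]
force: [0.3, -0.4, -0.1]
opening: 0.23
grasp_force: 0.0
```

move_arm --increments '[{"xyz": [-4,1,0],"roll": 0,"grip": 23},{"xyz": [-5,0,0],"roll": 0,"grip": 23},{"xyz": [-6,0,0],"roll": 0,"grip": 23},{"xyz": [-6,0,0],"roll": 0,"grip": 23},{"xyz": [-6,0,0],"roll": 0,"grip": 23}]'

```text
time_s: 12.1
position: [0.4898, 0.2952, 0.0102]
tcp_rot: [[-1.0, 0.025, 0.001], [0.025, 1.0, 0.0], [-0.001, 0.0, -1.0]]
force: [-0.5, 0.2, 0.7]
opening: 0.235
grasp_force: 0.5
```

move_arm --increments '[{"xyz": [-6,0,0],"roll": 0,"grip": 23},{"xyz": [-6,0,0],"roll": 0,"grip": 23},{"xyz": [-6,0,0],"roll": 0,"grip": 23},{"xyz": [-6,0,0],"roll": 0,"grip": 23},{"xyz": [-5,0,0],"roll": 0,"grip": 23}]'

```text
time_s: 12.52
position: [0.5185, 0.2943, 0.0095]
tcp_rot: [[-1.0, 0.025, 0.0], [0.025, 1.0, 0.0], [-0.0, 0.0, -1.0]]
force: [0.2, 0.4, 0.3]
opening: 0.232
grasp_force: 0.5
```

move_arm --increments '[{"xyz": [-3,0,0],"roll": 0,"grip": 23},{"xyz": [0,0,0],"roll": 0,"grip": 23},{"xyz": [0,0,0],"roll": 0,"grip": 23}]'

```text
time_s: 12.77
position: [0.5209, 0.2942, 0.0094]
tcp_rot: [[-1.0, 0.025, 0.0], [0.025, 1.0, -0.0], [-0.0, -0.0, -1.0]]
force: [-1.0, 0.3, -0.4]
opening: 0.231
grasp_force: 0.0
```

move_arm --increments '[{"xyz": [9,0,0],"roll": 0,"grip": 23},{"xyz": [9,0,0],"roll": 0,"grip": 0},{"xyz": [0,0,0],"roll": 0,"grip": 0},{"xyz": [0,0,0],"roll": 0,"grip": 0},{"xyz": [0,0,0],"roll": 0,"grip": 0}]'

```text
time_s: 13.18
position: [0.5025, 0.295, 0.0097]
tcp_rot: [[-1.0, 0.024, 0.0], [0.024, 1.0, 0.0], [-0.0, 0.0, -1.0]]
force: [0.5, -0.5, -0.5]
opening: 0.039
grasp_force: 0.0
```

move_arm --increments '[{"xyz": [0,0,0],"roll": 0,"grip": 0},{"xyz": [-6,0,0],"roll": 0,"grip": 0},{"xyz": [-5,0,0],"roll": 0,"grip": 0},{"xyz": [-4,0,0],"roll": 0,"grip": 0},{"xyz": [-4,0,0],"roll": 0,"grip": 0}]'

```text
time_s: 13.6
position: [0.5226, 0.2942, 0.0096]
tcp_rot: [[-1.0, 0.025, 0.0], [0.025, 1.0, 0.0], [-0.0, 0.0, -1.0]]
force: [-0.4, -0.1, 0.2]
opening: 0.008
grasp_force: 0.3
```

move_arm --increments '[{"xyz": [-4,0,0],"roll": 0,"grip": 0},{"xyz": [-3,0,0],"roll": 0,"grip": 0},{"xyz": [-3,0,0],"roll": 0,"grip": 0},{"xyz": [0,0,0],"roll": 0,"grip": 0}]'

```text
time_s: 13.93
position: [0.5327, 0.294, 0.0096]
tcp_rot: [[-1.0, 0.025, 0.001], [0.025, 1.0, 0.0], [-0.001, 0.0, -1.0]]
force: [1.1, 0.2, -0.5]
opening: 0.007
grasp_force: 0.0
```

Now 1 mm steps, feeling for the back board.

move_arm --increments '[{"xyz": [-1,0,0],"roll": 0,"grip": 0},{"xyz": [-1,0,0],"roll": 0,"grip": 0},{"xyz": [-1,0,0],"roll": 0,"grip": 0},{"xyz": [0,0,0],"roll": 0,"grip": 0}]'

```text
time_s: 14.27
position: [0.5348, 0.294, 0.0095]
tcp_rot: [[-1.0, 0.025, 0.0], [0.025, 1.0, 0.0], [-0.0, 0.0, -1.0]]
force: [0.2, -0.7, -0.7]
opening: -0.001
grasp_force: 0.1
```

move_arm --increments '[{"xyz": [-1,0,0],"roll": 0,"grip": 0},{"xyz": [0,0,0],"roll": 0,"grip": 0}]'

```text
time_s: 14.43
position: [0.5358, 0.294, 0.0096]
tcp_rot: [[-1.0, 0.025, 0.0], [0.025, 1.0, 0.0], [-0.0, 0.0, -1.0]]
force: [0.1, 1.2, 0.9]
opening: 0.005
grasp_force: 0.1
```

move_arm --increments '[{"xyz": [-1,0,0],"roll": 0,"grip": 0},{"xyz": [0,0,0],"roll": 0,"grip": 0}]'

```text
time_s: 14.6
position: [0.5369, 0.2939, 0.0096]
tcp_rot: [[-1.0, 0.025, 0.0], [0.025, 1.0, 0.0], [-0.0, 0.0, -1.0]]
force: [-0.4, -0.1, 0.2]
opening: 0.006
grasp_force: 0.1
```

move_arm --increments '[{"xyz": [-1,0,0],"roll": 0,"grip": 0},{"xyz": [0,0,0],"roll": 0,"grip": 0}]'

```text
time_s: 14.77
position: [0.5371, 0.2938, 0.0094]
tcp_rot: [[-1.0, 0.025, -0.001], [0.025, 1.0, -0.0], [0.001, -0.0, -1.0]]
force: [-0.6, 0.4, 1.1]
opening: 0.003
grasp_force: 0.7
```

move_arm --increments '[{"xyz": [-1,0,0],"roll": 0,"grip": 0},{"xyz": [0,0,0],"roll": 0,"grip": 0},{"xyz": [0,0,0],"roll": 0,"grip": 0}]'

```text
time_s: 15.02
position: [0.5374, 0.2938, 0.0094]
tcp_rot: [[-1.0, 0.025, -0.003], [0.025, 1.0, -0.001], [0.003, -0.001, -1.0]]
force: [-4.0, 0.6, 2.3]
opening: 0.008
grasp_force: 2.0
```

The force has risen to 4 N and the motion has stopped, so the stopper is home. I'll withdraw straight back, lift clear and look.

move_arm --increments '[{"xyz": [5,0,0],"roll": 0,"grip": 0},{"xyz": [12,0,0],"roll": 0,"grip": 0},{"xyz": [20,0,0],"roll": 0,"grip": 0},{"xyz": [20,0,-15],"roll": 0,"grip": 0},{"xyz": [0,0,-40],"roll": 0,"grip": 0}]'

```text
time_s: 15.43
position: [0.474, 0.2932, 0.0602]
tcp_rot: [[-1.0, 0.024, -0.014], [0.024, 1.0, -0.005], [0.014, -0.006, -1.0]]
force: [-0.4, -0.1, -0.3]
opening: 0.001
grasp_force: 0.0
```

move_arm --increments '[{"xyz": [0,0,-40],"roll": 0,"grip": 0},{"xyz": [0,0,-40],"roll": 0,"grip": 0},{"xyz": [0,0,-40],"roll": 0,"grip": 0},{"xyz": [0,0,0],"roll": 0,"grip": 0},{"xyz": [0,0,0],"roll": 0,"grip": 0}]'

```text
time_s: 15.85
position: [0.4847, 0.2961, 0.1879]
tcp_rot: [[-1.0, 0.025, 0.01], [0.025, 1.0, 0.003], [-0.01, 0.003, -1.0]]
force: [-0.2, 0.7, -0.9]
opening: 0.006
grasp_force: 0.0
```

```bash
python3 - <<'E'
from fit import *
s=bot.read_state();print(s['position'],s['force'])
p,d=bot.capture('wrist');cv2.imwrite('pics/w5.png',p[...,::-1]);W=cloud('wrist',d);x,y,z=W[...,0],W[...,1],W[...,2]
m=(x>.53)&(x<.571)&(y>.275)&(y<.313)&(z>.042)&(z<.055);P=W[m]
print(len(P),P.mean(0),cv2.minEnclosingCircle(P[:,:2].astype(np.float32)))
m=(x>.52)&(x<.571)&(y>.275)&(y<.313)&(z>.006)&(z<.02);print('knob front',np.percentile(x[m],2),y[m].min(),y[m].max())
E
```

```text
[0.48468907 0.29612359 0.18790152] [-0.21410195  0.72926072 -0.88885102]
0 [nan nan nan] ((0.0, 0.0), 0.0)
knob front 0.5440112899835822 0.29112404909847295 0.2959008021521499<stdin>:5: RuntimeWarning: Mean of empty slice.
  ret = um.true_divide(
```

View pics/w5.png

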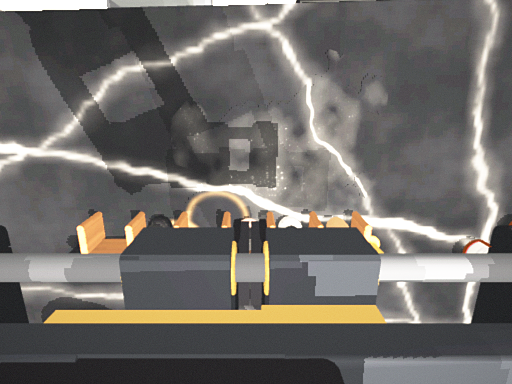

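The gripper hides gap 3 (about (248,235)). I'll shift forward and to the side for a clear view.

move_arm --increments '[{"xyz": [-22,35,-20],"roll": 0,"grip": 0},{"xyz": [-22,35,-20],"roll": 0,"grip": 0},{"xyz": [0,0,0],"roll": 0,"grip": 0},{"xyz": [0,0,0],"roll": 0,"grip": 0},{"xyz": [0,0,0],"roll": 0,"grip": 0}]'

```text
time_s: 16.32
position: [0.5219, 0.357, 0.2184]
tcp_rot: [[-1.0, 0.024, -0.004], [0.024, 1.0, -0.002], [0.004, -0.002, -1.0]]
force: [-0.5, -0.0, -0.1]
opening: 0.006
grasp_force: 0.0
```

```bash
python3 - <<'E'
from fit import *
s=bot.read_state();print(s['position'],s['force'])
p,d=bot.capture('wrist');cv2.imwrite('pics/w6.png',p[...,::-1]);W=cloud('wrist',d);x,y,z=W[...,0],W[...,1],W[...,2]
m=(x>.53)&(x<.571)&(y>.275)&(y<.313)&(z>.042)&(z<.055);P=W[m]
if len(P):print(len(P),P.mean(0),cv2.minEnclosingCircle(P[:,:2].astype(np.float32)))
m=(x>.52)&(x<.571)&(y>.275)&(y<.313)&(z>.006)&(z<.02)
if m.any():print('knob front',np.percentile(x[m],2),y[m].min(),y[m].max())
E
```

```text
[0.52189959 0.35703119 0.21835635] [-0.54248141 -0.00238313 -0.06153813]
134 [0.55893679 0.29316826 0.04539893] ((0.5593991875648499, 0.2930583655834198), 0.007645691279321909)
knob front 0.5463549000101517 0.28017019318069725 0.30652924186792385
```

View pics/w6.png

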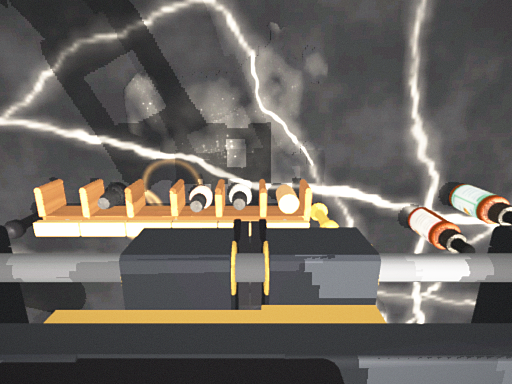

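The copper stopper stands upright in the third gap at (200,195). It measures (0.559, 0.293) against a goal of (0.560, 0.294). The white stopper (240,195), cork (288,203) and black stopper (112,195) haven't moved, and the arm is clear of everything.

```bash
python3 -c "
from rig import bot
print(bot.hand_in())"
```

```text
the job is handed in; nothing more can be done
None
```

I ran a fingertip lightly along the rail from the brass-post end to the third gap, then pushed the copper stopper upright into that gap until it met the back board, and handed the job in at about 16 s of the 58 s allowed.

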